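# Pin the tape roll into its dispenser with the spindle

## Task

Mount the tape roll in the dispenser on the chopping board: slide the white cassette along by its fin until the roll's core lines up with the holes in the two clear cheeks, then push the plain steel spindle out of its trough, through cheek, core and cheek, until it sticks out about equally on both sides, and leave it there. You cannot tell from the fin exactly where the core is, so feel for it with the spindle: if the spindle stops dead, do not force it, but slide the cassette a little and try again. Leave the marker and the other things where they are.

Things in the scene. Friction and masses are not known exactly. Their poses are not given: they have to be found in the camera images.
- dispenser: Tape dispenser fixed on the 20 mm thick board. Origin: centre of its underside, on the board's top. z up; y along the spindle's line; x along the cassette's travel (away from the robot at yaw 0). Two clear cheeks, 70 mm in x, 8 mm thick, 56 mm high, have their outer faces at y = +26 and -26 mm; each has a 21 mm round hole at x = 0, z = 36 mm, so the holes' line is x = 0, z = 36 mm.
- axis_mid (a point): Point on the line of the cheek holes, midway between the cheeks, 36 mm above the dispenser's origin; same axes as the dispenser.
- trough_left (a point): Point on the holes' line, 98.5 mm to the dispenser's +y: middle of an open V trough 145 mm long (y = 26 to 171 mm); its twin lies on the -y side. A trough carries an 18 mm rod with its axis on the holes' line. The V ends 5 mm below that line and is 22 mm wide, so fingertips can reach 3 mm below the line behind the rod and follow it along.
- cassette (a joint): Position (m) of the white cassette between the cheeks along the dispenser's x, -0.020 to 0.020; at 0 the fin is over the holes' line. Slides against 1.5 N of friction, stays where left. Inside is the tape roll: 48 mm outside, 23 mm core, 24 mm wide, core at the holes' height. The roll moves with the cassette but sits up to 8.5 mm to +x or -x of the fin, different each time and not reported.
- fin (a point): Centre of the upright fin on top of the cassette, to slide it by: 12 mm thick in the dispenser's x, 22 mm wide in y, 17 mm high; this point is 73 mm above the dispenser's origin. It stands on the cassette's hood, 76 mm (x) by 30 mm (y), whose top is 64.5 mm above that origin; nothing else stands on it.
- spindle_center (a point): Centre of the spindle, a plain steel rod 18 mm in diameter, 90 mm long, bevelled 1.5 mm at both ends, 180 g. It starts in the +y or the -y trough and is pushed along by its outer end. It enters the roll's core when within about 3 mm of it in x; else it stops dead on the roll's side, its leading end about 12 mm short of the midpoint between the cheeks.
- spindle: The same spindle as a body; origin at its centre, y axis along the rod.
- marker: Thick white marker pen with a black cap, 18 mm in diameter and 90 mm long, lying in the other trough; origin at its centre. Leave it.
- block: Small loose pine block 45 x 70 x 35 mm on the board; origin under its centre. Leave it.
- tray: Black pen tray 60 x 190 x 16 mm with two pens, on the far part of the board; origin under its centre. Leave it.
- spare_roll: Spare tape roll, 48 mm in diameter, 19 mm high, lying flat on the near part of the board; origin under its centre. Leave it.
- ramekin: White ramekin 82 mm wide with capped fine-liners, about 130 mm high, on the counter beside the board; origin under its centre. Leave it.
- mug: Ceramic mug, 80 mm wide, 95 mm high, on the counter beside the board; origin under its centre. Leave it.

How it is judged (in metres and radians):
At the end, for the whole second after the job is handed in: Spindle at rest through both cheeks and the core: centred between the cheeks within 10 mm lengthwise, on the holes' line within 4 mm sideways, 5 mm in height, 0.08 rad; cassette within 16 mm of mid-travel; marker within 20 mm, other loose things within 30 mm of their start (y of spindle_center in the frame of dispenser between -0.01 and 0.01 m and x of spindle_center in the frame of dispenser between -0.004 and 0.004 m and z of spindle_center in the frame of dispenser between 0.031 and 0.041 m and value of joint cassette between -0.016 and 0.016 m and angle between the y axis of spindle and the y axis of dispenser, either way round below 0.08 rad and linear speed of spindle below 0.01 m/s and distance of each of block, tray, spare_roll, ramekin, mug from where it was at the start of the episode below 0.03 m and distance of marker from where it was at the start of the episode below 0.02 m); the robot touches nothing.
It fails at once if the spindle is forced: more than 45 N between spindle and dispenser (roll and cassette included) (contact force between spindle and dispenser above 45 N).
It fails at once if the marker is pushed away (more than 20 mm) (distance of marker from where it was at the start of the episode above 0.02 m).
It fails at once if another loose thing is pushed away (more than 30 mm) (distance of any of block, tray, spare_roll, ramekin, mug from where it was at the start of the episode above 0.03 m).
It also fails if it takes over 72 s, if anything falls off the work surface, if the arm or the gripper's body presses on something with over 40 N, if the wrist force passes 120 N, or if a joint passes its speed limit or range.

## Robot

A 6-joint arm with a two-finger parallel gripper is mounted at the origin on the work surface. World frame = base frame: x ahead of the robot, y to its left, z up, the work surface at z = 0. Lengths are in mm, angles in rad, forces in N, time in s.
With the tool pointing down it reaches from about 375 to 925 mm from the base axis. Payload 5.7 kg.
Tool frame: the origin (TCP) lies between the finger pads; the fingertips stand 19 mm ahead of it and the grasp point (between the pads) is the TCP; z points along the fingers, y is the direction in which the jaws open and shut (so a half turn about z gives the same grasp; the last joint's range is limited). The gripper opens to 88 mm and grips with 3 to 60 N. Pads are 20 mm wide; open, the fingers measure 115 mm over their backs; the gripper's body (75 mm by 178 mm) begins 61 mm behind the grasp point.
Start: joints at [1.063, 0.359, 1.51, -0, 1.272, -0.115], TCP at [229.657, 554.276, 241.623] pointing down, gripper open.
Joint ranges: [-2.97, 2.97], [-1.01, 2.36], [0.21, 2.38], [-0.96, 4.11], [0.2, 2.71], [-2.98, 2.98]. Speed limits (rad/s): [2.39, 2.39, 3.14, 3.14, 3.14, 3.14].

## Interface

Orientations are given as a unit quaternion [x, y, z, w].
In Python, from plant import read_state, camera, sign_off gives the robot as it stands.
- The arm moves only by the tool send_rows, never from a script. Its argument "rows" is a list of rows, each a list of 4 numbers: the shift along the world's x, y, z scaled (see below), then the turn about the world's z scaled (see below). In form: [[dx, dy, dz, roll], ...]. A call has 1 to 20 rows; each row is the pose to reach, as a shift and turn from the pose commanded when the call began, turning the shorter way round; what a row does not reach only later rows make up. The controller multiplies each number of a shift by 0.4 m and each number of a turn by pi rad. A row lasts 1/12 s, in which the tool goes at most 41.7 mm and 7.16 degrees, less where a joint would pass 70% of its speed; a pose out of reach is approached as far as the arm can. A call with a number of a shift or a turn outside -1 to 1 is refused whole. A call with a gripper value outside its range is refused whole. "jaw" is the opening, from 0 (shut) to 1 (fully open), set as the call begins (left out, the last holds). The fingers move at their own pace and stop on an object; the grip force is fixed at half the most. Time passes only in rows, so rows that repeat a pose let the fingers close. It gives the time, the measured TCP pose, the force and the opening at its end, in the units of the state.
- read_state(): the state, without advancing time (a new reading comes with each control period).
- camera(name): name is "scene" or "top" or "wrist"; returns a dict with "img" (400x640x3 uint8, red, green, blue), "range_z" (400x640 float32, mm along the optical axis (not along the pixel's ray), 0 where there is no reading), "fx", "fy", "cx", "cy" (pixels), "view" (4x4, takes a point from world to camera coordinates); the wrist camera has in their place "mount" (4x4, takes a point from camera to tool coordinates, whose origin is the TCP and whose axes are the flange's). Camera axes: x right, y up, looking along -z (the intrinsics and any distortion apply to the point x, -y, -z); pixel columns grow to the right and rows downward; lengths in mm; the calibration is good to about 2 mm. A picture is of the moment at which its call begins: read the wrist's pose just before it.
- sign_off(): hands the job in, once; it reports no verdict.
The state is a dict: "time_s": time; "qpos": joint angles; "qvel": joint speeds; "tau": joint torques, N m; "ee_pos": TCP position; "ee_rot": TCP orientation; "ft_force": force on the tool from outside, world axes, zero at the start; "torque": the same for the moment, N m; "width": opening from 0.0 (shut) to 1.0 (fully open).
Only numpy, scipy, OpenCV 4.12 (cv2) and the standard library are available. Lean on these libraries where they do the work, as an engineer would, in place of code of your own. Each camera call takes 0.05 s, during which the arm holds its last target.

## Working session

There is one attempt and no reset: what is moved stays moved. The work goes in short steps, Python scripts to look and compute and a tool call to move; the robot and the scene stay as the last step left them, time stands still between calls to the robot, and variables do not carry over. Pictures are saved under pics/ and viewed, and the job is handed in when it is done.

Besides the shell and the picture viewer there is one more tool, called after "Emit:" as name([rows], argument=value, ...), one row to a line, values as JSON. send_rows: Moves the arm, as the interface text tells. Shifts and turns lie within -1 to 1; 1 stands for 0.4 m of shift or pi rad of turn. Its arguments: {"type":"object","properties":{"rows":{"type":"array","items":{"type":"array","items":{"type":"number"}}},"jaw":{"type":"number"}},"required":["rows"]}

```bash
mkdir -p pics; ls; cat > h.py <<'E'
import numpy as np,cv2
from plant import read_state,camera,sign_off
def save(c,n,crop=None,s=1):
    im=c["img"][...,::-1]
    if crop: im=im[crop[1]:crop[3],crop[0]:crop[2]]
    if s!=1: im=cv2.resize(im,None,fx=s,fy=s,interpolation=cv2.INTER_CUBIC)
    cv2.imwrite("pics/"+n+".png",im)
def cloud(c,V=None):
    z=c["range_z"].astype(float);v,u=np.mgrid[:400,:640]
    P=np.stack([(u-c["cx"])/c["fx"]*z,-(v-c["cy"])/c["fy"]*z,-z],-1)
    V=np.array(c["view"]) if V is None else V
    W=np.linalg.inv(V)
    return P@W[:3,:3].T+W[:3,3]
E
python3 - <<'E'
from h import *
s=read_state();print(s)
for n in("top","scene"):
    c=camera(n);save(c,n+"0");np.save(n+"0.npy",c,allow_pickle=True);print({k:v for k,v in c.items() if k not in("img","range_z")})
E
```

```text
pics
{'time_s': 0.0, 'qpos': array([ 1.06291001e+00,  3.59492590e-01,  1.51142947e+00, -6.43514289e-06,
        1.27248969e+00, -1.15102653e-01]), 'qvel': array([ 0.00036888, -0.00134741,  0.001506  , -0.00114404,  0.00108098,
       -0.0003904 ]), 'tau': array([-1.48442981e-03, -5.15367186e+01, -2.70726156e+01,  6.72410661e-02,
        3.48541606e-02, -1.29094474e-04]), 'ee_pos': array([229.34719412, 553.72828506, 240.81807874]), 'ee_rot': array([ 1.95130789e-01,  9.80776808e-01, -8.66719538e-04, -2.75832952e-04]), 'ft_force': array([-0.8378105 , -0.05197579, -0.01854362]), 'torque': array([ 0.01685394, -0.01317381, -0.06134769]), 'width': 0.9989666344051601}
{'fx': 361.13390223428746, 'fy': 361.13390223428746, 'cx': 312.74519626143893, 'cy': 198.670752679022, 'view': array([[-1.08145316e-02, -9.99812584e-01, -1.60574637e-02,
         1.38844681e+01],
       [ 9.89755404e-01, -1.29892464e-02,  1.42181289e-01,
        -5.56359196e+02],
       [-1.42363216e-01, -1.43553374e-02,  9.89710381e-01,
        -9.81540222e+02],
       [ 0.00000000e+00,  0.00000000e+00,  0.00000000e+00,
         1.00000000e+00]])}
{'fx': 431.2200817869809, 'fy': 431.2200817869809, 'cx': 309.8217211066605, 'cy': 189.12125127078727, 'view': array([[ 6.10883897e-01,  7.91506597e-01, -1.83894301e-02,
        -3.50720529e+02],
       [-5.89549901e-01,  4.70271718e-01,  6.56715635e-01,
         2.61975564e+02],
       [ 5.28442787e-01, -3.90335519e-01,  7.53914056e-01,
        -1.66707380e+03],
       [ 0.00000000e+00,  0.00000000e+00,  0.00000000e+00,
         1.00000000e+00]])}
```

View pics/top0.png

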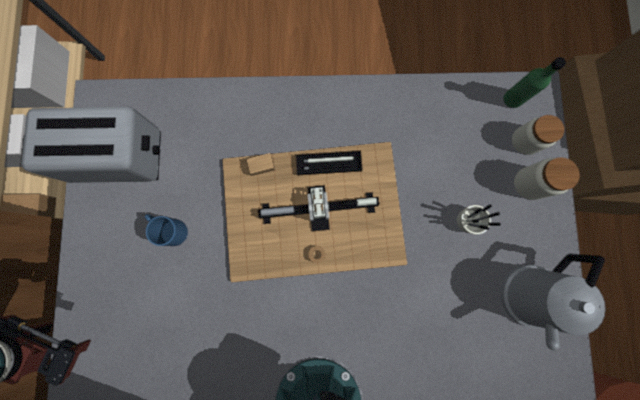

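View pics/scene0.png

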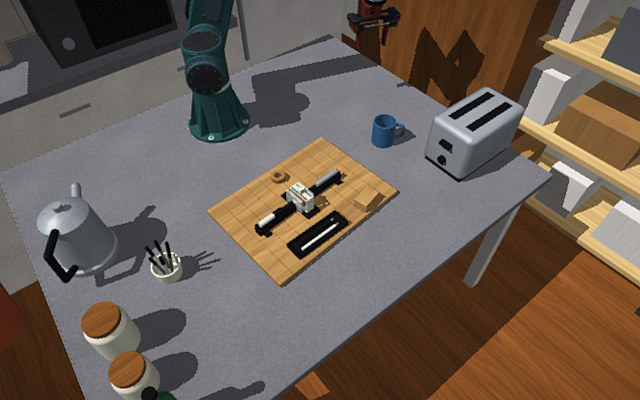

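```bash
python3 - <<'E'
from h import *
c=np.load("top0.npy",allow_pickle=True).item();save(c,"topz",(245,175,395,235),5)
W=cloud(c)
for z0,z1,n in((45,70,'rods'),(70,100,'high'),(10,26,'board')):
    m=(W[...,2]>z0)&(W[...,2]<z1)&(W[...,0]>350)&(W[...,0]<750)&(abs(W[...,1])<300)
    p=W[m];print(n,m.sum(),p.min(0),p.max(0))
for v in range(180,235,2):
    print(v,[tuple(np.round(W[v,u]).astype(int)) for u in (270,285,300,312,318,324,345,365)])
E
```

```text
rods 1145 [ 496.55832606 -177.76718029   45.00508886] [688.18930034 196.00583587  69.99967204]
high 372 [495.99454555 -34.37073164  70.23083203] [579.86977833  19.81310655  99.92365131]
board 18178 [ 350.02485671 -253.18979482   10.0168366 ] [726.16235    275.02134135  25.98754824]
180 [(np.int64(615), np.int64(131), np.int64(23)), (np.int64(616), np.int64(88), np.int64(18)), (np.int64(615), np.int64(44), np.int64(20)), (np.int64(615), np.int64(9), np.int64(17)), (np.int64(614), np.int64(-8), np.int64(20)), (np.int64(614), np.int64(-26), np.int64(18)), (np.int64(613), np.int64(-87), np.int64(19)), (np.int64(613), np.int64(-145), np.int64(17))]
182 [(np.int64(610), np.int64(131), np.int64(20)), (np.int64(611), np.int64(88), np.int64(14)), (np.int64(609), np.int64(44), np.int64(20)), (np.int64(608), np.int64(9), np.int64(19)), (np.int64(608), np.int64(-8), np.int64(20)), (np.int64(608), np.int64(-26), np.int64(21)), (np.int64(608), np.int64(-87), np.int64(16)), (np.int64(606), np.int64(-144), np.int64(20))]
184 [(np.int64(604), np.int64(131), np.int64(19)), (np.int64(604), np.int64(88)
[... 8829 characters left out ...]
int64(18)), (np.int64(465), np.int64(88), np.int64(18)), (np.int64(464), np.int64(45), np.int64(18)), (np.int64(464), np.int64(11), np.int64(18)), (np.int64(464), np.int64(-6), np.int64(16)), (np.int64(463), np.int64(-24), np.int64(17)), (np.int64(463), np.int64(-83), np.int64(18)), (np.int64(462), np.int64(-140), np.int64(21))]
234 [(np.int64(459), np.int64(131), np.int64(16)), (np.int64(459), np.int64(88), np.int64(16)), (np.int64(458), np.int64(45), np.int64(18)), (np.int64(458), np.int64(11), np.int64(15)), (np.int64(458), np.int64(-6), np.int64(20)), (np.int64(458), np.int64(-23), np.int64(18)), (np.int64(457), np.int64(-83), np.int64(17)), (np.int64(456), np.int64(-140), np.int64(17))]
```

View pics/topz.png

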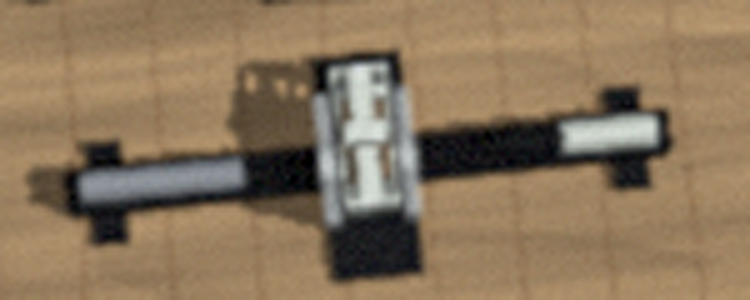

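```bash
python3 - <<'E'
from h import *
c=np.load("top0.npy",allow_pickle=True).item();W=cloud(c)
def line(y0,y1):
    m=(W[...,2]>56)&(W[...,2]<70)&(W[...,0]>480)&(W[...,0]<580)&(W[...,1]>y0)&(W[...,1]<y1)
    p=W[m];print(m.sum(),p.mean(0),p[:,1].min(),p[:,1].max(),np.polyfit(p[:,1],p[:,0],1));return p
a=line(30,190);b=line(-190,-60)
p=np.vstack([a,b]);k=np.polyfit(p[:,1],p[:,0],1);print(k,np.polyval(k,-8))
w=camera("wrist");print({k:v for k,v in w.items() if k not in("img","range_z")});save(w,"w0")
E
```

```text
196 [521.94747261 106.85898016  61.26783874] 62.08961566881948 150.5235858143053 [-8.36438666e-02  5.30885571e+02]
200 [ 543.15137971 -122.35431232   61.70041076] -165.24682639112828 -76.5416930732372 [-8.90066850e-02  5.32261028e+02]
[-9.22100302e-02  5.31835358e+02] 532.573038033387
{'fx': 343.6717928996566, 'fy': 343.6717928996566, 'cx': 322.5696462186774, 'cy': 196.75950422161748, 'mount': array([[ 4.62448572e-04,  9.71123551e-01,  2.38576687e-01,
         6.49152250e+01],
       [ 9.99999671e-01, -2.90213771e-04, -7.57052146e-04,
         2.31456608e+00],
       [-6.65952928e-04,  2.38576959e-01, -9.71123366e-01,
        -1.42743453e+02],
       [ 0.00000000e+00,  0.00000000e+00,  0.00000000e+00,
         1.00000000e+00]])}
```

Emit:
send_rows([
  [0.38,-0.7,0.1,-0.173],
  [0.38,-0.7,0.1,-0.173],
  [0.38,-0.7,0.1,-0.173],
  [0.38,-0.7,0.1,-0.173],
  [0.38,-0.7,0.1,-0.173],
  [0.38,-0.7,0.1,-0.173],
  [0.38,-0.7,0.1,-0.173],
  [0.38,-0.7,0.1,-0.173],
  [0.38,-0.7,0.1,-0.173],
])

```text
time_s: 0.9
ee_pos: [384.1, 270.3, 282.3]
ee_rot: [0.453, 0.891, -0.0, 0.001]
ft_force: [1.2, 0.6, 0.4]
width: 0.999
```

Emit:
send_rows([
  [0.375,-0.7,-0.1,-0.173],
  [0.375,-0.7,-0.1,-0.173],
  [0.375,-0.7,-0.1,-0.173],
  [0.375,-0.7,-0.1,-0.173],
  [0.375,-0.7,-0.1,-0.173],
  [0.375,-0.7,-0.1,-0.173],
  [0.375,-0.7,-0.1,-0.173],
  [0.375,-0.7,-0.1,-0.173],
  [0.375,-0.7,-0.1,-0.173],
  [0.375,-0.7,-0.1,-0.173],
  [0.375,-0.7,-0.1,-0.173],
])

```text
time_s: 1.82
ee_pos: [531.0, -4.8, 241.2]
ee_rot: [0.674, 0.738, -0.0, -0.001]
ft_force: [-0.6, 0.3, 0.2]
width: 0.999
```

```bash
cat >> h.py <<'E'
from scipy.spatial.transform import Rotation as R
def wrist():
    s=read_state();w=camera("wrist")
    T=np.eye(4);T[:3,:3]=R.from_quat(s["ee_rot"]).as_matrix();T[:3,3]=s["ee_pos"]
    w["view"]=np.linalg.inv(T@np.array(w["mount"]));return s,w
def proj(c,p):
    q=c["view"][:3,:3]@np.asarray(p,float)+c["view"][:3,3]
    return c["cx"]+c["fx"]*q[0]/-q[2], c["cy"]-c["fy"]*q[1]/-q[2]
E
python3 - <<'E'
from h import *
s,w=wrist();print(s["time_s"],s["ee_pos"],R.from_quat(s["ee_rot"]).as_matrix()[:,1],s["ft_force"],s["qpos"])
save(w,"w1");np.save("w1.npy",w,allow_pickle=True)
E
```

```text
1.8167 [531.01531163  -4.75976131 241.19330321] [ 0.99587662  0.09070682 -0.00142753] [-0.59794755  0.27486734  0.22104903] [-1.39561196e-01  2.61122175e-01  1.65769471e+00  7.49095270e-04
  1.22440739e+00 -2.30647099e-01]
```

View pics/w1.png

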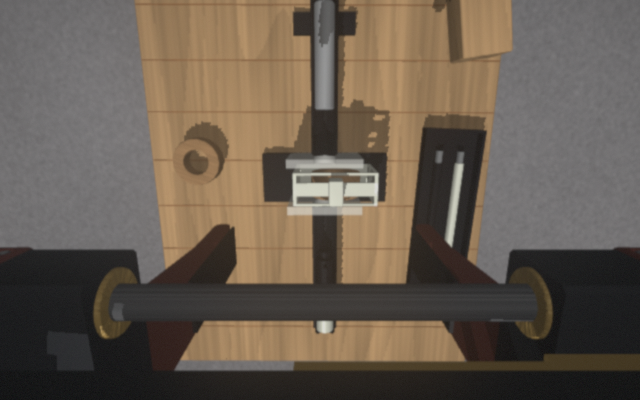

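```bash
python3 - <<'E'
from h import *
w=np.load("w1.npy",allow_pickle=True).item()
save(w,"w1z",(250,135,400,225),5)
save(w,"w1y",(270,0,380,120),5)
W=cloud(w)
m=(W[...,2]>56)&(W[...,2]<72)&(W[...,0]>480)&(W[...,0]<580)
for lo,hi in((40,200),(-200,-50)):
    p=W[m&(W[...,1]>lo)&(W[...,1]<hi)]; 
    if len(p)>5: print(len(p),p.mean(0),p.min(0),p.max(0),np.polyfit(p[:,1],p[:,0],1))
m=(W[...,2]>94)&(W[...,2]<112)&(W[...,0]>450)&(W[...,0]<620)&(abs(W[...,1])<40)
p=W[m];print('fin',len(p),np.median(p,0),p.min(0),p.max(0))
m=(W[...,2]>79)&(W[...,2]<92)&(W[...,0]>450)&(W[...,0]<620)&(abs(W[...,1])<40)
p=W[m];print('hood',len(p),np.median(p,0),p.min(0),p.max(0))
E
```

```text
2139 [522.22917272 111.85811563  62.55647349] [509.89056618  65.5090896   56.02478936] [534.66988424 155.44142523  66.86682317] [-9.00278228e-02  5.32299515e+02]
694 [ 542.69183733 -106.82057733   62.31993718] [ 532.00294161 -163.76548943   56.00586503] [556.27874026 -72.54445299  68.77412805] [-9.41099438e-02  5.32638959e+02]
fin 369 [542.39434891  -2.13771619 100.9627519 ] [536.17384024 -13.85030811  94.10572733] [549.1863776    8.3611663  102.82942308]
hood 1546 [545.53304967  -2.49982831  83.96936251] [504.0046228  -21.24988798  79.03007846] [581.64087916  15.18360633  91.95829261]
```

View pics/w1z.png

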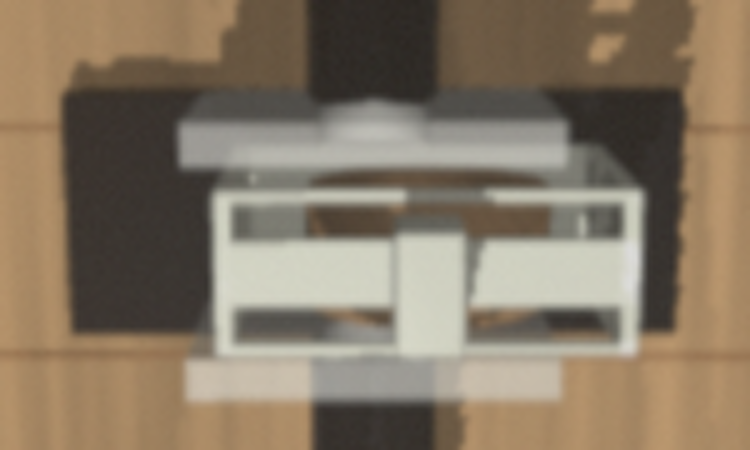

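View pics/w1y.png

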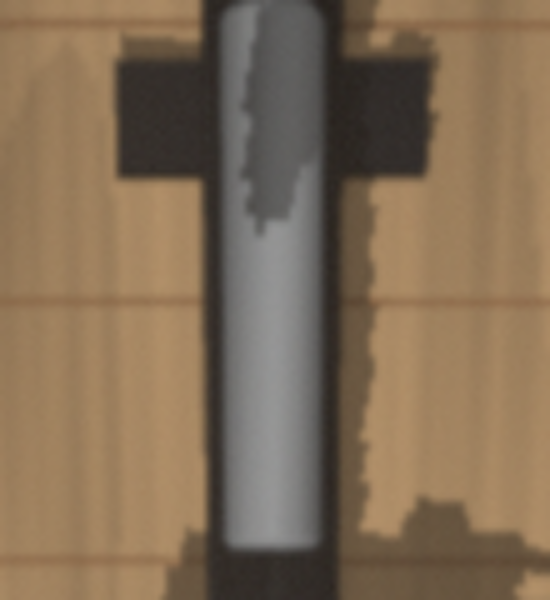

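```bash
cat >> h.py <<'E'
YAW=.0920;O=np.array([532.75,-3.6,20.])
RD=R.from_euler('z',YAW).as_matrix()
def D(p): return RD@np.asarray(p,float)+O      # dispenser->world
def toD(P): return (np.asarray(P)-O)@RD
E
python3 - <<'E'
from h import *
w=np.load("w1.npy",allow_pickle=True).item()
W=cloud(w);L=toD(W)
m=(L[...,2]>76)&(L[...,2]<84)&(abs(L[...,0])<40)&(abs(L[...,1])<20);p=L[m];print('fin',np.median(p,0),p.min(0),p.max(0))
m=(L[...,2]>60)&(L[...,2]<68)&(abs(L[...,0])<60)&(abs(L[...,1])<20);p=L[m];print('hood',p.min(0),p.max(0))
m=(L[...,2]>52)&(L[...,2]<58)&(abs(L[...,0])<60)&(abs(L[...,1])<32)&(abs(L[...,1])>16);p=L[m];print('cheek',len(p),p.min(0) if len(p) else 0,p.max(0) if len(p) else 0)
m=(L[...,2]>40)&(L[...,2]<47)&(abs(L[...,0])<12)&(L[...,1]>50);p=L[m];print('spindle',p.min(0),p.max(0),np.median(p,0))
# overlay
im=w["img"][...,::-1].copy();s=5;x0,y0=250,135
big=cv2.resize(im[y0:225,x0:400],None,fx=s,fy=s,interpolation=cv2.INTER_CUBIC)
def pl(pts,col):
    q=np.array([[(a-x0+.5)*s,(b-y0+.5)*s] for a,b in (proj(w,D(t)) for t in pts)]).round().astype(np.int32)
    cv2.polylines(big,[q],False,col,1)
t=np.linspace(0,2*np.pi,80)
for y in(12,-12): pl([(9.8+24*np.cos(a),y,36+24*np.sin(a)) for a in t],(0,0,255))
for y in(26,-26): pl([(10.5*np.cos(a),y,36+10.5*np.sin(a)) for a in t],(255,0,0)); pl([(-35,y,56),(35,y,56)],(255,0,0))
c=9.8;pl([(c-38,15,64.5),(c+38,15,64.5),(c+38,-15,64.5),(c-38,-15,64.5),(c-38,15,64.5)],(0,160,0))
pl([(c-6,11,81.5),(c+6,11,81.5),(c+6,-11,81.5),(c-6,-11,81.5),(c-6,11,81.5)],(0,160,0))
cv2.imwrite("pics/ov1.png",big)
E
```

```text
fin [ 9.87687688  0.35482943 80.98640423] [  4.36377698 -10.78068778  76.12588039] [15.56664955 10.68987447 82.82942308]
hood [-27.81896845 -15.62821775  60.05316253] [48.03165535 14.81742054 67.97008984]
cheek 1363 [-34.47107348 -26.88979556  53.01297368] [35.34891744 25.58234316 57.99714053]
spindle [-8.35396795 69.97829922 40.01050102] [  8.37266447 158.99603271  46.86682317] [  0.19801816 116.96897269  43.37124245]
```

View pics/ov1.png

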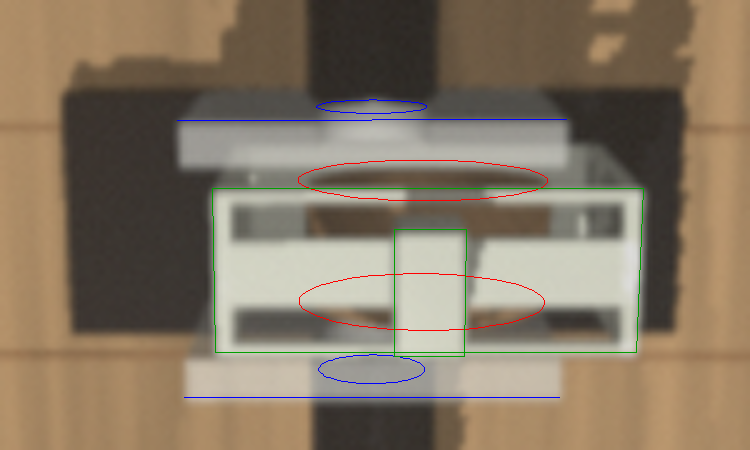

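Emit:
send_rows([
  [0.029,0.005,-0.05,0],
  [0.029,0.005,-0.15,0],
  [0.029,0.005,-0.24,0],
  [0.029,0.005,-0.3,0],
  [0.029,0.005,-0.336,0],
  [0.029,0.005,-0.336,0],
  [0.029,0.005,-0.336,0],
], jaw=0.5)

```text
time_s: 2.45
ee_pos: [542.4, -2.0, 106.9]
ee_rot: [0.673, 0.739, -0.0, -0.001]
ft_force: [-0.2, -0.0, -0.2]
width: 0.522
```

Emit:
send_rows([
  [0,0,0,0],
  [0,0,0,0],
  [0,0,0,0],
  [0,0,0,0],
  [0,0,0,0],
  [0,0,0,0],
], jaw=0)

```text
time_s: 2.95
ee_pos: [543.1, -3.7, 107.6]
ee_rot: [0.674, 0.739, -0.0, -0.0]
ft_force: [-1.7, 0.2, 2.3]
width: 0.135
```

Emit:
send_rows([
  [-0.007,-0.001,0,0],
  [-0.014,-0.001,0,0],
  [-0.021,-0.002,0,0],
  [-0.028,-0.003,0,0],
  [-0.028,-0.003,0,0],
  [-0.028,-0.003,0,0],
])

```text
time_s: 3.45
ee_pos: [531.6, -4.8, 107.5]
ee_rot: [0.674, 0.738, -0.0, -0.0]
ft_force: [-0.6, 2.5, 5.9]
width: 0.134
```

Emit:
send_rows([
  [0,0,0,0],
  [0,0,0,0],
  [0,0,0,0],
  [0,0,0.1,0],
  [0,0,0.2,0],
  [0,0,0.3,0],
  [0,0.0,0.336,0],
  [0,0.0,0.336,0],
  [0,0.0,0.336,0],
], jaw=0.6)

```text
time_s: 4.2
ee_pos: [532.2, -5.1, 242.0]
ee_rot: [0.674, 0.739, 0.0, 0.001]
ft_force: [-0.6, -0.4, -0.9]
width: 0.601
```

```bash
cat > ov.py <<'E'
from h import *
import sys
def ov(w,name,roll,c,x0=250,y0=135,x1=400,y1=225,s=5):
    big=cv2.resize(w["img"][y0:y1,x0:x1,::-1],None,fx=s,fy=s,interpolation=cv2.INTER_CUBIC)
    def pl(pts,col):
        q=np.array([[(a-x0+.5)*s,(b-y0+.5)*s] for a,b in (proj(w,D(t)) for t in pts)]).round().astype(np.int32)
        cv2.polylines(big,[q],False,col,1)
    t=np.linspace(0,2*np.pi,80)
    for y in(12,-12): pl([(roll+24*np.cos(a),y,36+24*np.sin(a)) for a in t],(0,0,255))
    for y in(26,-26): pl([(10.5*np.cos(a),y,36+10.5*np.sin(a)) for a in t],(255,0,0)); pl([(-35,y,56),(35,y,56)],(255,0,0))
    pl([(c-38,15,64.5),(c+38,15,64.5),(c+38,-15,64.5),(c-38,-15,64.5),(c-38,15,64.5)],(0,160,0))
    cv2.imwrite("pics/"+name+".png",big)
E
python3 - <<'E'
from ov import *
s,w=wrist();np.save("w2.npy",w,allow_pickle=True);print(s["time_s"],s["ee_pos"])
L=toD(cloud(w))
m=(L[...,2]>76)&(L[...,2]<84)&(abs(L[...,0])<40)&(abs(L[...,1])<20);p=L[m];print('fin',np.median(p,0),p.min(0),p.max(0))
m=(L[...,2]>60)&(L[...,2]<68)&(abs(L[...,0])<60)&(abs(L[...,1])<20);p=L[m];print('hood',p.min(0),p.max(0))
ov(w,"ov2",0,(p.min(0)[0]+p.max(0)[0])/2)
E
```

```text
4.2 [532.24413693  -5.08755528 242.00586848]
fin [3.92507814e-02 2.23541691e-01 8.09854411e+01] [ -5.96502145 -10.92532899  76.39700378] [ 5.1862083  10.81690261 83.16808315]
hood [-38.46030492 -15.60926311  60.023344  ] [37.63996173 14.97531526 67.80582242]
```

View pics/ov2.png

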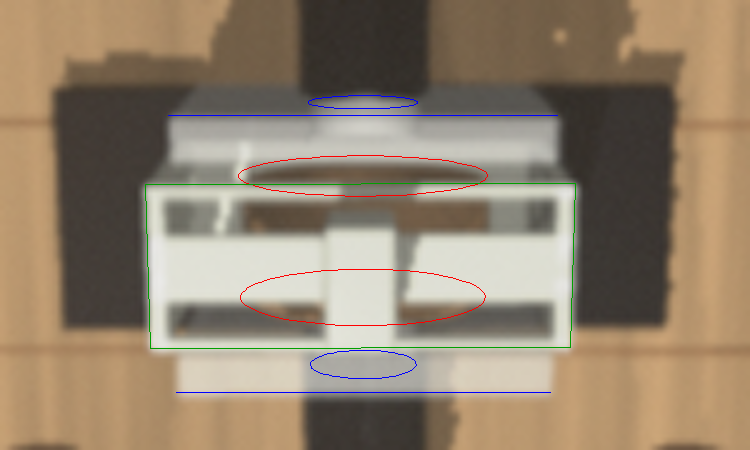

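Emit:
send_rows([
  [-0.01,0.1,0,0],
  [-0.02,0.2,0,0],
  [-0.03,0.3,0,0],
  [-0.04,0.4,0,0],
  [-0.04,0.452,-0.1,0],
  [-0.04,0.452,-0.2,0],
  [-0.04,0.452,-0.3,0],
  [-0.04,0.452,-0.36,0],
  [-0.04,0.452,-0.4,0],
  [-0.04,0.452,-0.422,0],
  [-0.04,0.452,-0.422,0],
  [-0.04,0.452,-0.422,0],
], jaw=0)

```text
time_s: 5.25
ee_pos: [515.2, 175.6, 71.9]
ee_rot: [0.674, 0.738, -0.001, -0.001]
ft_force: [0.2, 0.2, 0.7]
width: 0.007
```

```bash
python3 - <<'E'
from ov import *
s,w=wrist();save(w,"w3");print(s["time_s"],toD(s["ee_pos"]),s["ft_force"],s["width"])
E
```

```text
5.25 [ -0.98620742 180.04059087  51.90777786] [0.18086134 0.15561382 0.68417855] 0.007412909044265831
```

View pics/w3.png

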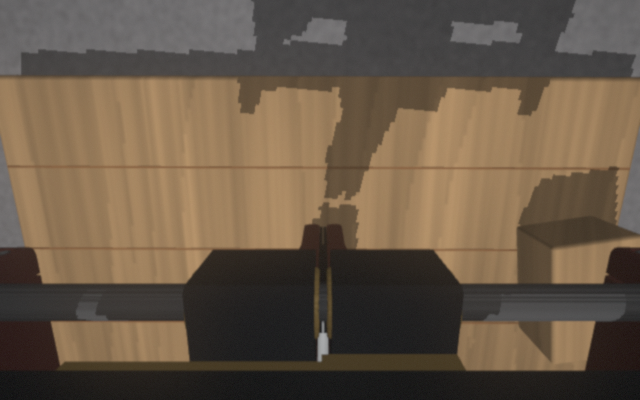

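Emit:
send_rows([
  [0.003,-0.01,0,0],
  [0.005,-0.02,0,0],
  [0.006,-0.03,0,0],
  [0.007,-0.042,0,0],
  [0.008,-0.054,0,0],
  [0.009,-0.066,0,0],
  [0.01,-0.078,0,0],
  [0.011,-0.09,0,0],
  [0.012,-0.102,0,0],
  [0.013,-0.114,0,0],
  [0.014,-0.126,0,0],
  [0.015,-0.138,0,0],
  [0.016,-0.144,0,0],
  [0.0163,-0.149,0,0],
])

```text
time_s: 6.47
ee_pos: [522.5, 115.8, 72.7]
ee_rot: [0.674, 0.738, -0.0, -0.0]
ft_force: [0.1, 2.6, 1.1]
width: 0.003
```

```bash
python3 - <<'E'
from ov import *
s,w=wrist();save(w,"w4");print(s["time_s"],toD(s["ee_pos"]),s["ft_force"]@RD)
c=camera("top");save(c,"top4",(245,175,395,235),5)
E
```

```text
6.4667 [  0.78224496 119.8622002   52.7478521 ] [0.3732078  2.59153765 1.07284065]
```

View pics/w4.png

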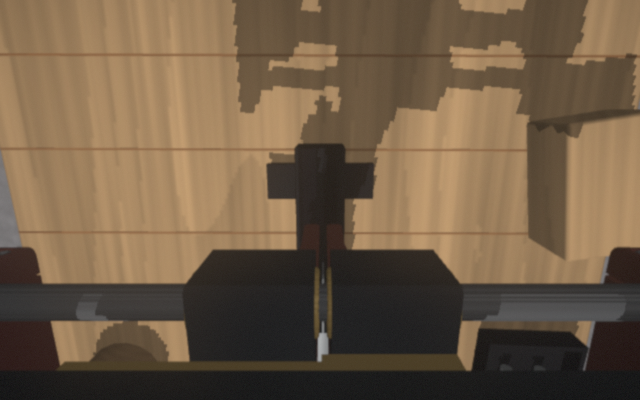

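Emit:
send_rows([
  [0.0004,-0.005,0,0],
  [0.0008,-0.01,0,0],
  [0.0012,-0.014,0,0],
  [0.0015,-0.016,0,0],
  [0.0015,-0.016,0,0],
])

```text
time_s: 6.98
ee_pos: [522.9, 109.7, 72.7]
ee_rot: [0.674, 0.739, -0.0, -0.0]
ft_force: [-0.5, 0.3, -0.3]
width: 0.003
```

Emit:
send_rows([
  [0.0004,-0.0025,0,0],
  [0.0006,-0.005,0,0],
  [0.0006,-0.005,0,0],
])

```text
time_s: 7.23
ee_pos: [523.3, 107.8, 72.8]
ee_rot: [0.674, 0.739, -0.0, -0.0]
ft_force: [-0.5, 1.1, -0.5]
width: 0.009
```

Emit:
send_rows([
  [0.0002,-0.0025,0,0],
  [0.0005,-0.005,0,0],
  [0.0005,-0.005,0,0],
])

```text
time_s: 7.48
ee_pos: [523.6, 105.7, 72.8]
ee_rot: [0.674, 0.739, -0.0, -0.0]
ft_force: [-0.6, 0.9, 0.8]
width: 0.006
```

Emit:
send_rows([
  [0.0002,-0.0025,0,0],
  [0.0005,-0.005,0,0],
  [0.0005,-0.005,0,0],
])

```text
time_s: 7.73
ee_pos: [523.8, 103.7, 72.8]
ee_rot: [0.674, 0.739, -0.0, -0.0]
ft_force: [-0.9, 0.3, -0.1]
width: -0.002
```

Emit:
send_rows([
  [0.0002,-0.0025,0,0],
  [0.0005,-0.005,0,0],
  [0.0005,-0.005,0,0],
])

```text
time_s: 7.98
ee_pos: [524.1, 101.7, 72.8]
ee_rot: [0.674, 0.739, -0.0, 0.0]
ft_force: [-0.4, -0.1, -0.5]
width: -0.001
```

Emit:
send_rows([
  [0.0002,-0.0025,0,0],
  [0.0005,-0.005,0,0],
  [0.0005,-0.005,0,0],
])

```text
time_s: 8.23
ee_pos: [524.3, 99.7, 72.8]
ee_rot: [0.674, 0.739, -0.0, 0.0]
ft_force: [-0.1, 0.1, -0.5]
width: 0.003
```

```bash
python3 - <<'E'
from ov import *
s=read_state();print(toD(s["ee_pos"]))
c=camera("top");save(c,"top5",(245,175,395,235),5)
c=camera("scene");save(c,"sc5",(240,150,370,250),6)
E
```

```text
[  1.05332813 103.61388518  52.81959242]
```

View pics/top5.png

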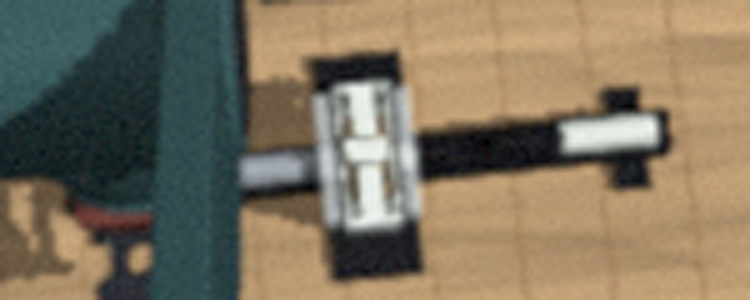

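View pics/sc5.png

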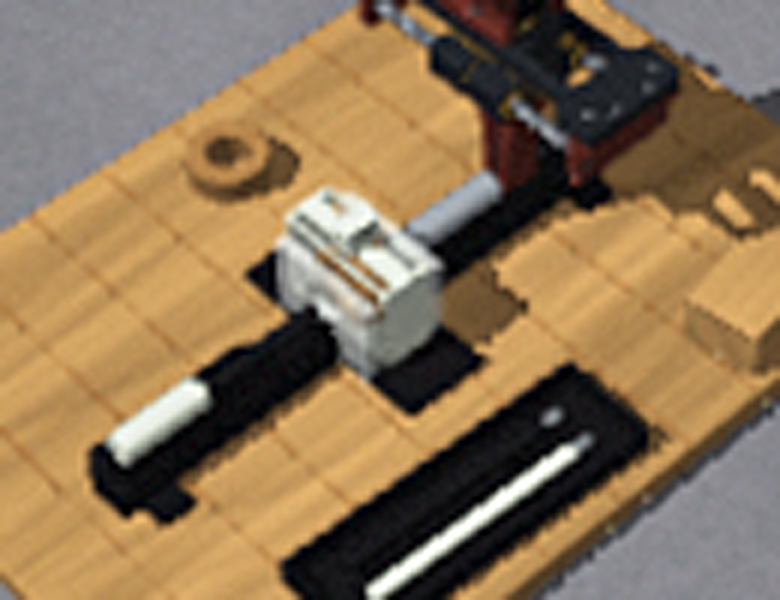

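Emit:
send_rows([
  [0.0002,-0.005,0,0],
  [0.0004,-0.01,0,0],
  [0.0006,-0.015,0,0],
  [0.0008,-0.02,0,0],
  [0.0008,-0.02,0,0],
])

```text
time_s: 8.75
ee_pos: [524.7, 91.4, 72.9]
ee_rot: [0.674, 0.738, -0.0, 0.0]
ft_force: [0.6, 0.1, 0.5]
width: 0.008
```

Emit:
send_rows([
  [0.0002,-0.005,0,0],
  [0.0004,-0.01,0,0],
  [0.0006,-0.015,0,0],
  [0.0008,-0.02,0,0],
  [0.0008,-0.02,0,0],
])

```text
time_s: 9.17
ee_pos: [525.0, 83.5, 72.9]
ee_rot: [0.674, 0.738, -0.0, 0.0]
ft_force: [-0.1, 0.0, 0.1]
width: 0.007
```

Emit:
send_rows([
  [0.0002,-0.005,0,0],
  [0.0004,-0.01,0,0],
  [0.0006,-0.015,0,0],
  [0.0016,-0.02,0,0],
  [0.0016,-0.02,0,0],
])

```text
time_s: 9.58
ee_pos: [525.5, 75.4, 72.8]
ee_rot: [0.674, 0.738, -0.0, -0.0]
ft_force: [0.0, 0.3, 0.6]
width: 0.001
```

Emit:
send_rows([
  [0.0004,-0.005,0,0],
  [0.0008,-0.01,0,0],
  [0.0012,-0.015,0,0],
  [0.0016,-0.02,0,0],
  [0.002,-0.025,0,0],
  [0.0024,-0.03,0,0],
  [0.0028,-0.035,0,0],
  [0.0032,-0.04,0,0],
  [0.0032,-0.04,0,0],
])

```text
time_s: 10.33
ee_pos: [526.8, 59.3, 72.8]
ee_rot: [0.674, 0.739, -0.0, 0.0]
ft_force: [0.4, 0.2, -0.2]
width: 0.005
```

```bash
python3 - <<'E'
from ov import *
s=read_state();print(toD(s["ee_pos"]),s["ft_force"])
c=camera("scene");save(c,"sc6",(240,150,370,250),6)
E
```

```text
[-0.15177855 63.15223639 52.79943136] [ 0.43915849  0.19830684 -0.20001304]
```

View pics/sc6.png

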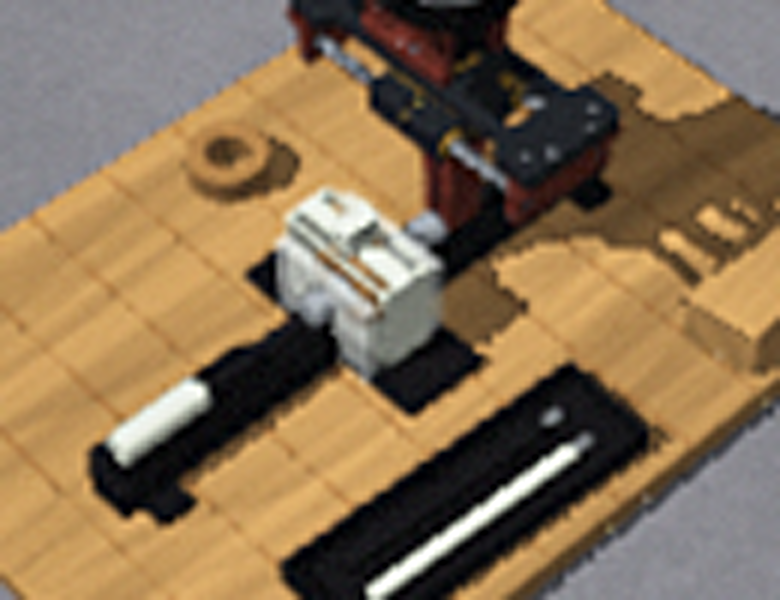

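Emit:
send_rows([
  [0.0004,-0.005,0,0],
  [0.0008,-0.01,0,0],
  [0.0012,-0.015,0,0],
  [0.0014,-0.0175,0,0],
  [0.0014,-0.0175,0,0],
])

```text
time_s: 10.8
ee_pos: [527.4, 52.6, 72.8]
ee_rot: [0.674, 0.738, -0.0, 0.0]
ft_force: [0.6, 0.3, 0.1]
width: 0.002
```

Emit:
send_rows([
  [-0.001,0.02,0,0],
  [-0.002,0.05,0.05,0],
  [-0.002,0.05,0.15,0],
  [-0.002,0.03,0.25,0],
  [-0.002,-0.0,0.35,0],
  [0,-0.06,0.42,0],
  [0,-0.14,0.42,0],
  [0.0,-0.14,0.42,0],
  [0.0,-0.14,0.42,0],
])

```text
time_s: 11.55
ee_pos: [527.4, -3.8, 241.3]
ee_rot: [0.675, 0.738, 0.0, 0.0]
ft_force: [0.1, -0.1, -0.2]
width: 0.008
```

```bash
python3 - <<'E'
from ov import *
s,w=wrist();np.save("w7.npy",w,allow_pickle=True);print(s["time_s"],s["ee_pos"],toD(s["ee_pos"]))
L=toD(cloud(w))
m=(L[...,2]>76)&(L[...,2]<84)&(abs(L[...,0])<40)&(abs(L[...,1])<20);p=L[m];print('fin',np.median(p,0))
for a,b in((27,80),(-65,-27)):
  m=(L[...,2]>41)&(L[...,2]<48)&(abs(L[...,0])<12)&(L[...,1]>a)&(L[...,1]<b);p=L[m];print('spindle',len(p),p.min(0),p.max(0),np.median(p,0))
save(w,"w7",(240,80,400,240),5)
c=camera("scene");save(c,"sc7",(240,150,370,250),6)
E
```

```text
11.55 [527.39408308  -3.81296807 241.31826637] [ -5.3528321    0.27998213 221.31826637]
fin [-0.48966703  0.25740431 80.90891753]
spindle 318 [-7.51156295 27.37131376 41.0098444 ] [ 7.4850255  47.74872966 46.51955551] [-3.37640121e-02  3.77466233e+01  4.35493056e+01]
spindle 124 [ -6.89506075 -41.27872108  41.02340628] [  7.88536435 -30.21362315  45.47469218] [ -0.50644519 -34.98573272  43.37783178]
```

View pics/w7.png

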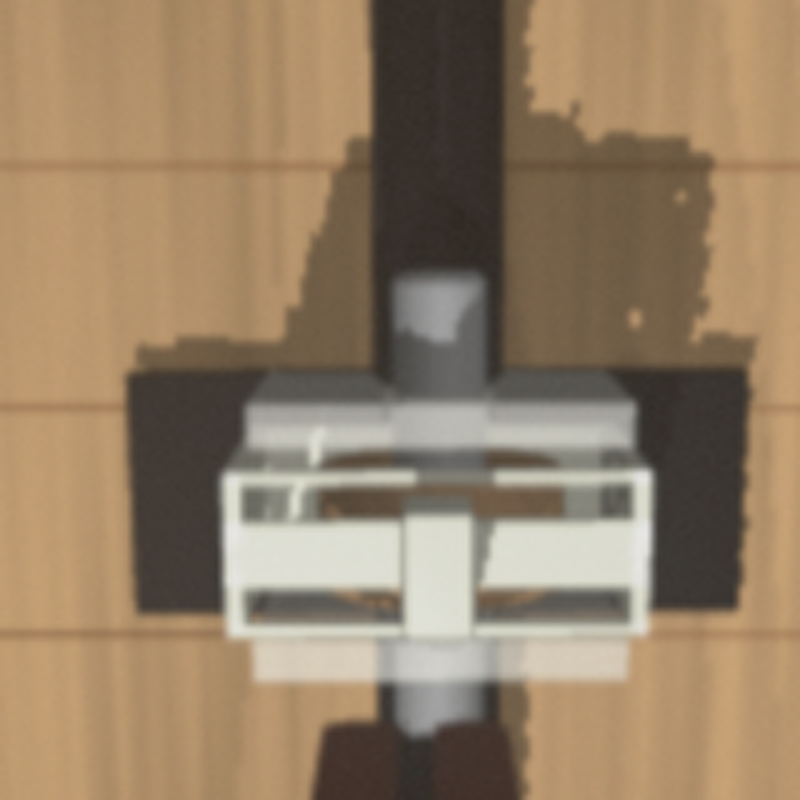

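View pics/sc7.png

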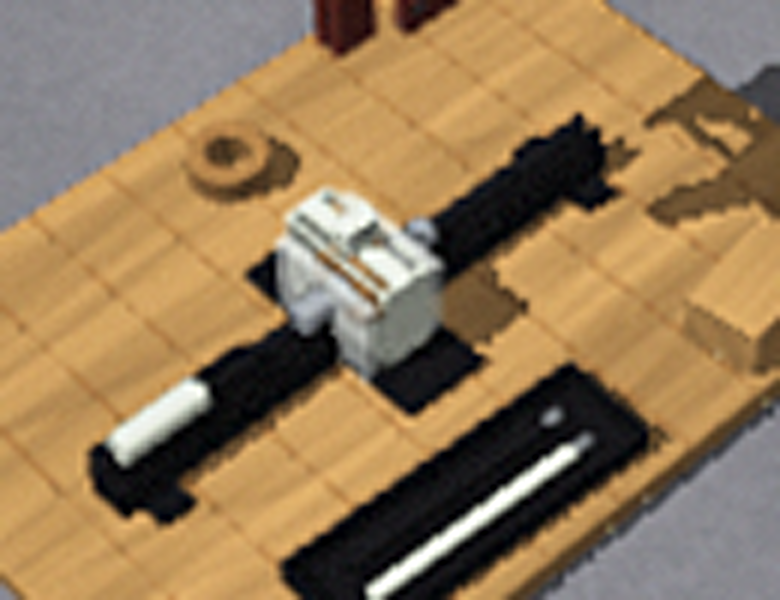

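```bash
python3 -c "
from plant import sign_off;print(sign_off())"
```

```text
the job is handed in; nothing more can be done
None
```

The tape roll is mounted, and I handed the job in at about 11.6 s of the 72 s allowed; no verdict was reported.

**What I did:** I found the dispenser with the top and wrist cameras. The roll's edges showed through the slots in the hood, so I could see roughly where the core was. I gripped the fin and slid the cassette from about +9.8 mm to about -0.4 mm. Then I pushed the spindle in from the +y trough with the closed fingers. It went through cheek, core and cheek on the first try, and the wrist readings I took between pushes never went above about 3 N.

**Last checks (wrist and scene cameras):**
- **Spindle lengthwise:** the +y end is about 48 mm from the middle, and the -y end about 41–42 mm. That puts the centre about 3 mm to +y, within the 10 mm allowed, so I left it.
- **Spindle sideways and height:** it is within about 0.5 mm of the holes' line. Its top surface reads at the height expected for a rod on that line.
- **Cassette:** it sits at about -0.5 mm.
- **Robot:** the arm is clear above the scene, with about 0 N at the wrist.
- **Other things:** in the last scene crop the marker, block, tray and spare roll look unmoved. I did not measure them, and I did not check the mug or the ramekin again.

None of these checks failed or disagreed.

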